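# Hang the narrow bin on the lab bench's slotted rail

## Robot

A 6-joint arm with a two-finger parallel gripper is mounted at the origin on the work surface. World frame = base frame: x ahead of the robot, y to its left, z up, the work surface at z = 0. Lengths are in m, angles in rad, forces in N, time in s.
With the tool pointing down it reaches from about 0.3 to 0.875 m from the base axis. Payload 6.4 kg.
Tool frame: the origin (TCP) lies midway between the tips of the shut fingers; the grasp point (between the pads) lies behind it (bot.grip_depth is the z of the grasp point in the tool frame, in m); z points along the fingers, y is the direction in which the jaws open and shut (so a half turn about z gives the same grasp; the last joint's range is limited). The gripper opens to 85 mm and grips with 20 to 120 N. Pads are 22 mm wide; open, the fingers measure 114 mm over their backs; the gripper's body (76 mm by 85 mm) begins 54 mm behind the grasp point. The pads swing forward as they close: fully open they stand 13 mm farther back than shut.
Start: joints at [-1.51, 0.181, 1.607, -0, 1.354, -0.206], TCP at [0.152, -0.555, 0.231] pointing down, gripper open.
Joint ranges: [-2.99, 2.99], [-0.89, 2.07], [0.3, 2.58], [-1.14, 4.28], [0, 2.63], [-3.12, 3.12]. Speed limits (rad/s): [2.57, 2.57, 3.01, 3.14, 3.14, 3.14].

## Interface

Orientations are given as a unit quaternion [w, x, y, z].
In Python, from station import bot gives the robot as it stands.
- The arm moves only by the shell command python3 -m creep 'ROWS'. ROWS is text: rows parted by semicolons, each of 7 numbers parted by spaces: the closure, from -1 (fully open) to 1 (shut), then the shift along the tool's x, y, z in mm, then the turn, a rotation vector about the tool's x, y, z in degrees. A call has 1 to 12 rows; each row shifts and turns the commanded pose from where the row before left it, along the tool's axes as they then stand; what a row does not reach is not made up. A row lasts 1/12 s, in which the tool goes at most 41.7 mm and 7.16 degrees, less where a joint would pass 70% of its speed; a pose out of reach is approached as far as the arm can. A call with a gripper value outside its range is refused whole. The fingers move at their own pace and stop on an object; the grip force is fixed at half the most. Time passes only in rows, so rows that do not move let the fingers close. It gives the time, the measured TCP pose, the force and the opening at its end, in the units of the state.
- bot.sense(): the state, without advancing time (a new reading comes with each control period).
- bot.get_image(name): name is "side" or "top" or "wrist"; returns a dict with "color" (400x640x3 uint8, red, green, blue), "fx", "fy", "cx", "cy" (pixels), "T" (4x4, takes a point from camera to world coordinates). Camera axes: x right, y down, z forward; pixel columns grow to the right and rows downward; lengths in m; the calibration is good to about 2 mm. A picture is of the moment at which its call begins. There is no depth.
- bot.finish_job(): hands the job in, once; it reports no verdict.
Trained networks look in a picture, given as the dict that the camera call returned (one of the last four; its "shot" number tells which), for a name from the list of things; names that differ only in an ending like _2 or _b are one class to them, and where a whole thing is asked for, a point or a joint stands for the part that bears it (a point fixed in the world has none). Each returns a list of dicts, best first, with "confidence" (0 to 1); they miss things now and then, are a little off and sometimes report something else, mostly with a low value. They report only what shows in the picture. A call takes as long as a camera call.
- bot.regions_of(picture, query): "mask" (400x640 bool, what is visible of it) and "bbox" ([left, top, right, bottom] in pixels, round what is visible of it).
The state is a dict: "time_s": time; "joint_positions": joint angles; "dq": joint speeds; "effort": joint torques, N m; "tool_pos": TCP position; "ee_rot": TCP orientation; "ft_force": force on the tool from outside, world axes, zero at the start; "ft_torque": the same for the moment, N m; "opening": finger opening in m.
Only numpy, scipy, OpenCV 4.12 (cv2) and the standard library are available. Lean on these libraries where they do the work, as an engineer would, in place of code of your own. Each camera call takes 0.05 s, during which the arm holds its last target.

## Task

Hang the narrow lipped bin from the bench on the slotted rail of the rack: tip its front up, work its lip into the upper groove in the free stretch between the hanging wide bin and the hanging timer, then swing it down until it is fully seated, level and flat against the rail, and let go. Feel for the groove and be gentle: do not force the bin against the rack, and leave the other things on the bench where they are.

Things in the scene. Friction and masses are not known exactly. Their poses are not given: they have to be found in the camera images.
- bin: the one loose bin with a hooked lip: narrow, open-topped, rigid blue plastic, 0.08 to 0.16 kg, 50 mm wide (y), 100 deep (x), 60 high, walls 3 mm. Origin: centre of its underside; x runs from front to back, z up. Sides are 60 mm high, but only 35 mm over the front 35 mm (x below -15 mm). Stands upright on the bench, lip away from the robot. Grasp it across the two high sides.
- bin_lip (a point): the bin's lip, 44 mm wide, on its back (+x); this point: middle of the line where the tongue's underside meets the back's outer face (bin x +50, y 0, z +57 mm; axes as the bin's). The tongue, 3 mm thick (bin z 57 to 60), sticks out level 10 mm; its end, a blade 3 mm thick (bin x 57 to 60), turns up to bin z 76 mm.
- rack: fixed bench-top rack: two posts on feet (behind the rail, never above its top) carry a level aluminium rail 360 mm long, 30 mm thick, with two grooves along it. Origin: on the bench, straight below the rail's front face, mid-way along the rail; x points level into the rail (the front face is the plane x = 0), y along the rail, z up.
- groove_nominal (a point): point fixed to the rack (not the rail), on the front face mid-way along the free stretch, 200 mm above the bench; axes as the rack's. The rail is clamped by hand: the lower edge of the upper groove's mouth (the edge) lies anywhere from 18 mm below to 18 mm above this point and is not measured; find it by touch or sight. The whole rail shifts with it.
- rail_section (a point): rail section, heights from the edge; this point is the same as groove_nominal. Mouth 0 to 13 mm. Flat top of the rail at +50 mm (x 0 to 30 mm). Front slats 4 mm thick; behind them a hollow (x 4 to 26 mm) from -36 to +40 mm. Slat above the mouth 13 to 50, slat below it -68 to 0, flat-faced. A second, unwanted groove has its mouth at -82 to -68 mm.
- free_stretch (a point): middle of the free stretch on the bench below the rail's face (the rack's origin). In the rack's y it runs from +77 mm (a wide bin hangs there, to +167, 100 mm proud of the face) to -79 mm (a hook plate with a timer hangs there, to -145, 40 mm proud). Both are fixed to the rail; their tops end 19 mm above the edge or lower.
- seat (a point): seated, the blade is behind the slat above the mouth, the tongue rests on the edge, the back lies on the slat below: the bin's origin is 50 mm before the face (rack x -50 mm) and 57 mm below the edge; this point is that place for an edge at 200 mm. Loose fit: 3 mm, 3 degrees of nod. The blade enters with the front tipped up about 45 degrees, moving in and upward; upright it cannot.
- plain_bin: loose bystander: wider blue bin, 85 x 120 x 60 mm, without a lip, origin under its centre
- freezer_box: loose bystander: closed red storage box 137 x 137 x 50 mm, origin under its centre
- reagent_bottle: loose bystander: clear glass bottle with blue cap, 80 mm diameter, 170 mm high, origin under its centre
- amber_bottle: loose bystander: amber glass bottle, 70 mm diameter, 130 mm high, origin under its centre
- beaker: loose bystander: glass beaker, 68 mm diameter, 90 mm high, origin under its centre
- tube_rack: loose bystander: blue rack 84 x 200 mm with capped tubes, 88 mm high in all, origin under its centre
- weigh_boat: loose bystander: white weighing tray 85 x 85 x 20 mm, origin under its centre

How it is judged:
By the outcome, as a careful person would: the job done as asked, in the order asked, and still so for the second after the job is handed in, with the robot touching nothing.
It also fails if it takes over 66 s, if anything falls off the work surface, if the arm or the gripper's body presses on something with over 40 N, if the wrist force passes 120 N, or if a joint passes its speed limit or range.

## Working session

There is one attempt and no reset: what is moved stays moved. The work goes in short steps, Python scripts to look and compute and a shell command to move; the robot and the scene stay as the last step left them, time stands still between calls to the robot, and variables do not carry over. Pictures are saved under pics/ and viewed, and the job is handed in when it is done.

```bash
ls; mkdir -p pics; cat > h.py <<'E'
import numpy as np, cv2
from scipy.spatial.transform import Rotation as R
from station import bot
def save(p,n): cv2.imwrite('pics/'+n+'.png',p["color"][:,:,::-1])
def ray(p,u,v):
    T=np.array(p["T"]); d=T[:3,:3]@np.array([(u-p["cx"])/p["fx"],(v-p["cy"])/p["fy"],1.]); return T[:3,3],d
def onz(p,u,v,z):
    o,d=ray(p,u,v); return o+d*(z-o[2])/d[2]
def proj(p,X):
    T=np.array(p["T"]); c=T[:3,:3].T@(np.asarray(X)-T[:3,3]); return np.array([p["fx"]*c[0]/c[2]+p["cx"],p["fy"]*c[1]/c[2]+p["cy"]])
def rot():
    q=bot.sense()["ee_rot"]; return R.from_quat([q[1],q[2],q[3],q[0]])
E
python3 - <<'E'
from h import *
for n in ["top","side","wrist"]:
    p=bot.get_image(n); save(p,n+"0"); print(n,p["fx"],p["cx"],p["cy"],np.round(p["T"],4).tolist())
    for q in ["bin","rack","plain_bin"]:
        print(q,[(r["confidence"],r["bbox"]) for r in bot.regions_of(p,q)[:3]])
s=bot.sense();print(s,bot.grip_depth)
E
```

```text
pics
top 378.5071975789738 316.78523294493425 191.51218146998457 [[0.0032, -0.9907, 0.1363, 0.4756], [-0.9999, -0.0013, 0.0134, -0.0677], [-0.0131, -0.1363, -0.9906, 1.0455], [0.0, 0.0, 0.0, 1.0]]
bin [(0.8, [349.0, 224.1, 383.8, 267.8])]
rack [(0.76, [148.1, 108.0, 246.3, 272.1])]
plain_bin [(0.81, [323.5, 141.5, 365.9, 198.4])]
side 403.4060368622153 318.7449286864949 203.2990305055127 [[-0.8819, -0.3425, 0.3239, 0.2255], [-0.4714, 0.647, -0.5993, 0.5867], [-0.0043, -0.6812, -0.732, 0.9531], [0.0, 0.0, 0.0, 1.0]]
bin [(0.73, [353.2, 205.2, 389.8, 230.5])]
rack [(0.69, [168.8, 241.6, 334.6, 398.4])]
plain_bin []
wrist 300.49435323956544 318.4307475090944 200.82052810894194 [[0.2634, -0.9204, -0.2889, 0.2254], [-0.9647, -0.2513, -0.0791, -0.5336], [0.0002, 0.2995, -0.9541, 0.3732], [0.0, 0.0, 0.0, 1.0]]
bin []
rack []
plain_bin []
{'time_s': 0.6, 'joint_positions': array([-1.51029083e+00,  1.80734603e-01,  1.60700010e+00,  2.98908789e-05,
        1.35378407e+00, -2.06287396e-01]), 'dq': array([-2.62756954e-04,  5.18199436e-07,  1.06211545e-03,  1.23120506e-04,
       -8.38488259e-04,  4.27834331e-04]), 'effort': array([-8.68606585e-04, -4.44602108e+01, -3.51513970e+01, -4.26326023e-04,
        1.03252201e-03, -7.55743713e-06]), 'tool_pos': array([ 0.15162718, -0.55467487,  0.23132522]), 'ee_rot': array([3.79062729e-05, 9.91116307e-01, 1.32997988e-01, 1.18659450e-05]), 'ft_force': array([-1.54097065,  1.27566198,  0.23117381]), 'ft_torque': array([-0.010637  ,  0.02651123, -0.01021092]), 'opening': 0.08532743118908966} -0.0187
```

View pics/top0.png

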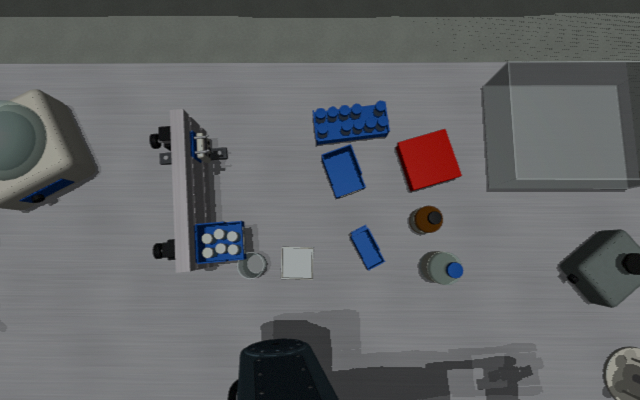

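View pics/side0.png

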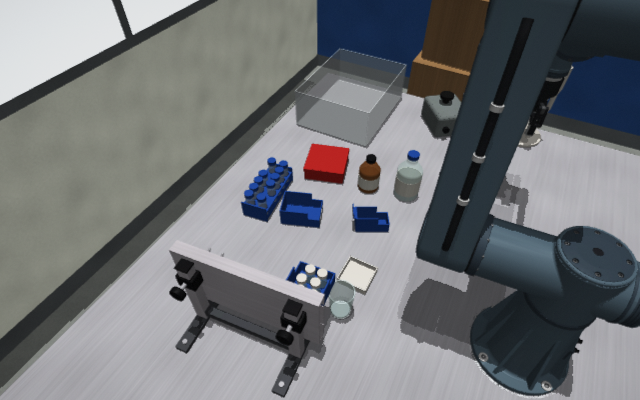

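```bash
python3 - <<'E'
import cv2
t=cv2.imread('pics/top0.png');s=cv2.imread('pics/side0.png')
a=cv2.resize(t[90:290,140:400],(780,600),interpolation=cv2.INTER_CUBIC)
b=cv2.resize(s[200:400,150:410],(780,600),interpolation=cv2.INTER_CUBIC)
cv2.imwrite('pics/topz.png',a);cv2.imwrite('pics/sidez.png',b)
E
```

```text
(no output)
```

View pics/topz.png

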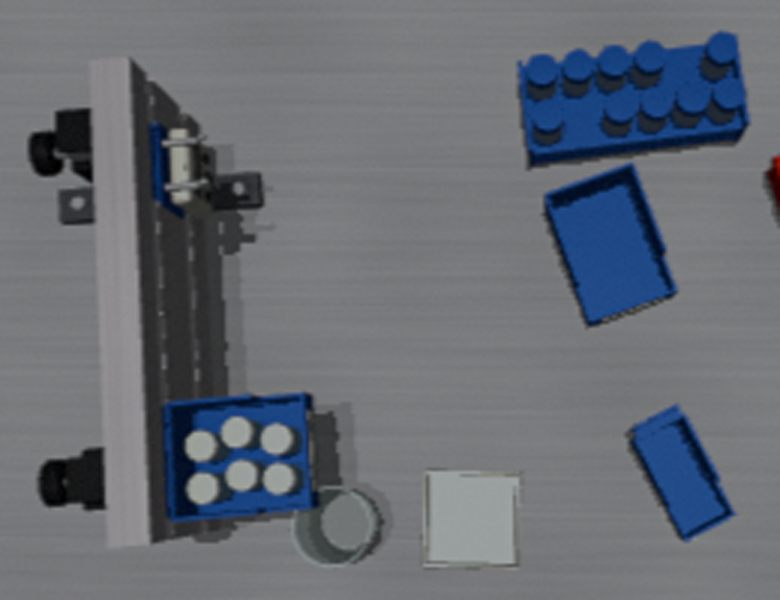

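View pics/sidez.png

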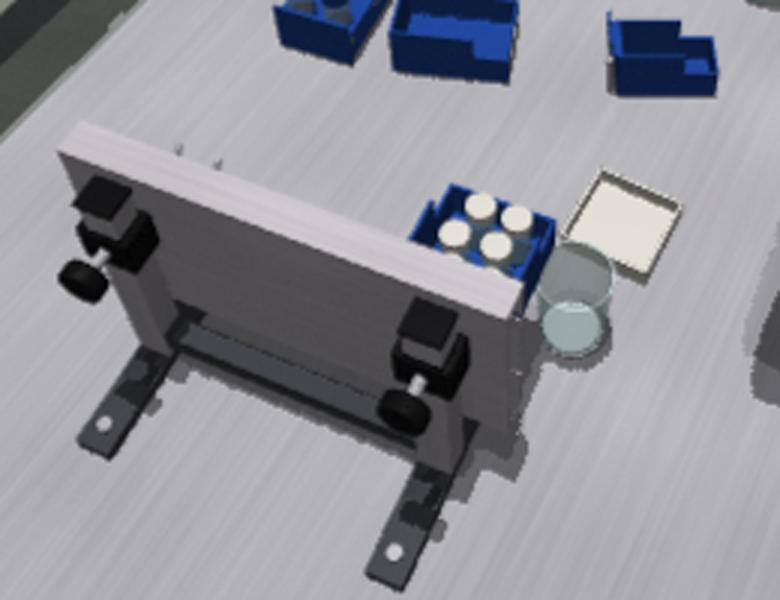

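Top view: the rail is at left, columns 172–190 and rows 110–270, with its face toward the image right (−y). The wide bin hangs at rows 222–265 and the timer at rows 130–160. The loose lipped bin is at (367,247), lip up-left. Next I triangulate.

```bash
python3 - <<'E'
from h import *
p=bot.get_image("top"); q=bot.get_image("side")
def tri(a,b):
    o1,d1=ray(p,*a);o2,d2=ray(q,*b);A=np.stack([d1,-d2],1);t=np.linalg.lstsq(A,o2-o1,rcond=None)[0]
    x1=o1+t[0]*d1;x2=o2+t[1]*d2;return np.round((x1+x2)/2,4),round(np.linalg.norm(x1-x2),4)
Z=lambda x,y:(140+x/3-.33,90+y/3-.33); S=lambda x,y:(150+x/3-.33,200+y/3-.33)
print("far front",tri(Z(131,59),S(85,122)));print("near front",tri(Z(152,543),S(523,283)))
print("far back",tri(Z(90,60),S(58,152)));print("near back",tri(Z(107,546),S(506,318)))
for z in(.24,.25,.26): print(z,onz(p,*Z(131,59),z),onz(p,*Z(152,543),z))
print("bin back",onz(p,*Z(630,430),.06),onz(p,*Z(680,405),.06),"front",onz(p,*Z(686,540),.035),onz(p,*Z(734,514),.035))
def big(im,r,c,h,w,f,n): cv2.imwrite('pics/'+n+'.png',cv2.resize(im["color"][r:r+h,c:c+w,::-1],None,fx=f,fy=f,interpolation=cv2.INTER_CUBIC))
big(p,215,335,65,65,9,'binz'); big(q,190,340,55,70,10,'binsz')
E
```

```text
far front (array([0.7737, 0.2443, 0.2297]), np.float64(0.0014))
near front (array([0.4178, 0.2111, 0.2303]), np.float64(0.0002))
far back (array([0.7728, 0.2751, 0.2296]), np.float64(0.002))
near back (array([0.4152, 0.2414, 0.2339]), np.float64(0.0014))
0.24 [0.77066777 0.24075476 0.24      ] [0.41853641 0.20787904 0.24      ]
0.25 [0.76700528 0.23692498 0.25      ] [0.41924534 0.20445739 0.25      ]
0.26 [0.7633428 0.2330952 0.26     ] [0.41995428 0.20103573 0.26      ]
bin back [ 0.50303655 -0.13978525  0.06      ] [ 0.52464383 -0.18313853  0.06      ] front [ 0.40847622 -0.18956851  0.035     ] [ 0.43095751 -0.23180461  0.035     ]
```

View pics/binz.png

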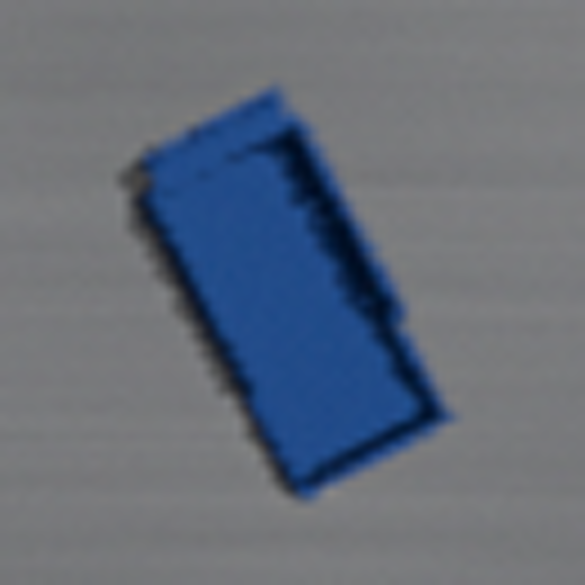

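View pics/binsz.png

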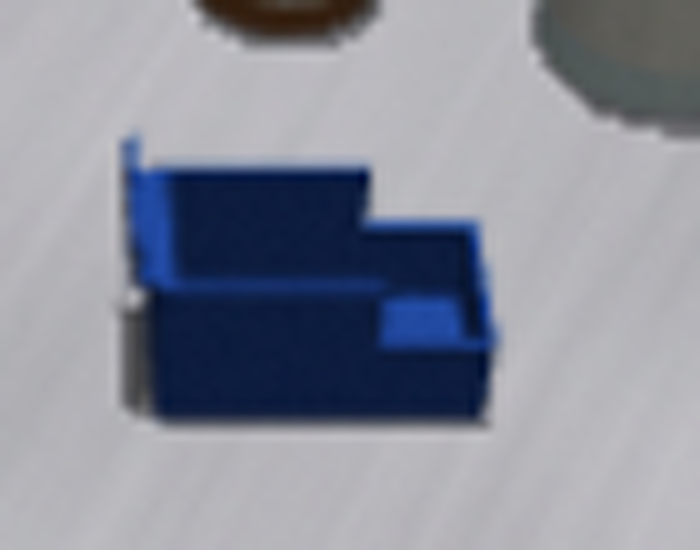

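```bash
python3 - <<'E'
from h import *
from scipy.optimize import least_squares
p=bot.get_image("top"); q=bot.get_image("side")
z=lambda x,y:(335+x/9-.44,215+y/9-.44); s=lambda x,y:(340+x/10-.45,190+y/10-.45)
C=[(p,z(145,155),(60,22,76)),(p,z(280,88),(60,-22,76)),(p,z(300,497),(-50,25,35)),(p,z(450,418),(-50,-25,35)),(p,z(404,318),(-15,-25,60)),
(q,s(482,421),(-50,25,0)),(q,s(157,416),(50,25,0)),(q,s(370,168),(-15,-25,60)),(q,s(493,347),(-50,25,35)),(q,s(477,223),(-50,-25,35))]
def f(x):
    r=[]
    for im,uv,b in C:
        b=np.array(b)/1000; X=R.from_euler('z',x[2]).apply(b)+[x[0],x[1],0]
        r+=list(proj(im,X)-uv)
    return r
o=least_squares(f,[.47,-.185,.47],loss='soft_l1'); print("bin",o.x,np.degrees(o.x[2]));print(np.round(np.reshape(f(o.x),(-1,2)),1).tolist())
# rail lines subpixel: show zooms
def big(im,r,c,h,w,f,n): cv2.imwrite('pics/'+n+'.png',cv2.resize(im["color"][r:r+h,c:c+w,::-1],None,fx=f,fy=f,interpolation=cv2.INTER_CUBIC))
big(p,100,165,180,90,3.3,'railz')
a=cv2.imread('pics/railz.png')
big(q,235,160,120,180,4.4,'railsz')
Z=lambda x,y:(140+x/3-.33,90+y/3-.33); S=lambda x,y:(150+x/3-.33,200+y/3-.33)
D=[(p,Z(131,59),(0,-180)),(q,S(85,122),(0,-180)),(p,Z(152,543),(0,180)),(q,S(523,283),(0,180)),(p,Z(90,60),(30,-180)),(q,S(58,152),(30,-180)),(p,Z(107,546),(30,180)),(q,S(506,318),(30,180))]
def g(x):
    r=[]
    for im,uv,b in D:
        X=R.from_euler('z',x[2]).apply([b[0]/1000,b[1]/1000,0])+[x[0],x[1],x[3]]
        r+=list(proj(im,X)-uv)
    return r
o=least_squares(g,[.596,.228,1.66,.23],loss='soft_l1'); print("rack",o.x,np.degrees(o.x[2]));print(np.round(np.reshape(g(o.x),(-1,2)),1).tolist())
E
```

```text
bin [ 0.46300056 -0.18731298  0.47678503] 27.317770152658145
[[-0.4, -0.2], [-0.1, -0.7], [-0.1, 0.4], [0.0, 0.4], [0.2, -0.4], [0.1, 0.0], [-0.5, 0.2], [0.3, -0.3], [0.4, -0.0], [0.3, -0.2]]
rack [0.59649898 0.22803554 1.66436258 0.23001208] 95.36095132043525
[[-0.1, -0.6], [-1.2, -0.3], [0.0, 0.3], [0.1, 0.2], [0.3, 0.3], [-0.4, -0.4], [1.0, 0.5], [0.1, 0.9]]
```

View pics/railz.png

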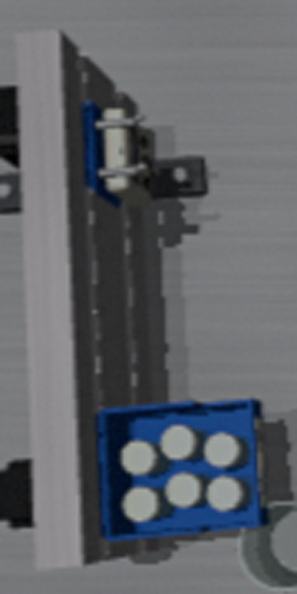

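```bash
cat > plan.py <<'E'
# maximin clearance path of lip through mouth. coords mm: rack x, height from edge; state L=(a,b), theta nod
import numpy as np, heapq
lip=[[(0,0),(10,0),(10,3),(0,3)],[(7,0),(10,0),(10,19),(7,19)],[(-100,-57),(0,-57),(0,3),(-100,3)]]
slat=[[(0,-68),(4,-68),(4,0),(0,0)],[(0,13),(4,13),(4,50),(0,50)],[(0,40),(30,40),(30,50),(0,50)],[(26,-68),(30,-68),(30,50),(26,50)]]
def samp(P,n=1.0):
    o=[]
    for i in range(4):
        a=np.array(P[i],float);b=np.array(P[(i+1)%4],float);k=max(2,int(np.linalg.norm(b-a)/n)+1)
        o+=list(a+(b-a)*np.linspace(0,1,k)[:,None])
    return np.array(o)
LS=np.vstack([samp(P) for P in lip])
SS=np.vstack([samp(P) for P in slat])
def sd(pts,P):
    P=np.array(P,float);lo=P.min(0);hi=P.max(0);d=np.maximum(lo-pts,pts-hi)
    return np.where((d>0).any(-1),np.linalg.norm(np.maximum(d,0),axis=-1),d.max(-1))
def clr(a,b,th):
    c,s=np.cos(np.radians(th)),np.sin(np.radians(th)); M=np.array([[c,s],[-s,c]])
    w=LS@M.T+[a,b]; v=(SS-[a,b])@M
    return min(min(sd(w,P).min() for P in slat),min(sd(v,P).min() for P in lip))
E
python3 - <<'E'
from plan import *
ths=list(range(0,61,5));A=np.arange(-22,8,1.);B=np.arange(-14,14,1.)
C=np.array([[[clr(a,b,t) for b in B] for a in A] for t in ths]); np.save('C.npy',C)
# maximin from (45..60, far) to theta0 a=0.. 
st=(ths.index(45),0,list(B).index(-8.)); 
best={st:C[st]};prev={};h=[(-C[st],st)]
while h:
    c,k=heapq.heappop(h);c=-c
    if c<best[k]:continue
    for d in np.ndindex(3,3,3):
        n=tuple(np.array(k)+d-1)
        if min(n)<0 or n[0]>=len(ths) or n[1]>=len(A) or n[2]>=len(B):continue
        v=min(c,C[n])
        if v>best.get(n,-99)+1e-9: best[n]=v;prev[n]=k;heapq.heappush(h,(-v,n))
for t in range(len(ths)):
    i=np.unravel_index(np.argmax(C[t][A>-8]),C[t][A>-8].shape)
    ks=[(v,k) for k,v in best.items() if k[0]==t and A[k[1]]>-6]
    if ks: v,k=max(ks);print(ths[t],"reach",round(v,2),A[k[1]],B[k[2]],"local",round(C[k],2), "set", [(A[k[1]],B[k[2]],round(v,1)) for v,k in ks if v>.3][:30])
g=max([(v,k) for k,v in best.items() if k[0]==0 and A[k[1]]>-4])[1];path=[]
while g in prev: path.append((ths[g[0]],A[g[1]],B[g[2]],round(C[g],2)));g=prev[g]
print(path[::-1])
E
```

```text
0 reach 1.0 -1.0 9.0 local 1.0 set [(np.float64(-2.0), np.float64(2.0), np.float64(1.0)), (np.float64(-2.0), np.float64(3.0), np.float64(1.0)), (np.float64(-2.0), np.float64(4.0), np.float64(1.0)), (np.float64(-1.0), np.float64(2.0), np.float64(1.0)), (np.float64(-1.0), np.float64(3.0), np.float64(1.0)), (np.float64(-1.0), np.float64(4.0), np.float64(1.0)), (np.float64(-2.0), np.float64(5.0), np.float64(1.0)), (np.float64(-1.0), np.float64(5.0), np.float64(1.0)), (np.float64(-2.0), np.float64(6.0), np.float64(1.0)), (np.float64(-1.0), np.float64(6.0), np.float64(1.0)), (np.float64(-2.0), np.float64(7.0), np.float64(1.0)), (np.float64(-1.0), np.float64(7.0), np.float64(1.0)), (np.float64(-2.0), np.float64(8.0), np.float64(1.0)), (np.float64(-1.0), np.float64(8.0), np.float64(1.0)), (np.float64(-2.0), np.float64(9.0), np.float64(1.0)), (np.float64(-1.0), np.float64(9.0), np.float64(1.0)), (np.float64(-2.0), np.float64(1.0), np.float64(1.0)), (np.float64(-1.0), np.float64(1.0), np.float64(1.0))]
5 reach 1.49 -1.0 8.0 local 1.69 set [(np.float64(-3.0), np.float64(2.0), np.float64(1.0)), 
[... 20374 characters left out ...]
, (35, np.float64(-6.0), np.float64(8.0), np.float64(1.68)), (30, np.float64(-5.0), np.float64(7.0), np.float64(2.0)), (25, np.float64(-5.0), np.float64(6.0), np.float64(1.77)), (20, np.float64(-4.0), np.float64(5.0), np.float64(1.96)), (15, np.float64(-4.0), np.float64(4.0), np.float64(1.6)), (10, np.float64(-3.0), np.float64(3.0), np.float64(1.74)), (5, np.float64(-2.0), np.float64(4.0), np.float64(1.81)), (5, np.float64(-2.0), np.float64(5.0), np.float64(1.72)), (5, np.float64(-2.0), np.float64(6.0), np.float64(1.63)), (5, np.float64(-2.0), np.float64(7.0), np.float64(1.55)), (5, np.float64(-1.0), np.float64(8.0), np.float64(1.69)), (0, np.float64(-1.0), np.float64(9.0), np.float64(1.0))]
```

```bash
cat >> h.py <<'E'
BIN=(.463,-.1873,np.radians(27.3)); RACK=(.5965,.228,np.radians(95.36)); EDGE=.181
def toolrot(az,t): # tool x along az, tilted by t (rad), z forward-down
    x=np.array([np.cos(az)*np.cos(t),np.sin(az)*np.cos(t),np.sin(t)]);z=np.array([np.cos(az)*np.sin(t),np.sin(az)*np.sin(t),-np.cos(t)])
    return R.from_matrix(np.stack([x,np.cross(z,x),z],1))
def need(pos,Rt,s=None):
    s=s or bot.sense();R0=rot();d=R0.inv().apply(np.asarray(pos)-s["tool_pos"])*1000
    w=np.degrees((R0.inv()*Rt).as_rotvec());print("shift mm",np.round(d,1),"turn",np.round(w,2),"|",round(np.linalg.norm(d),1),round(np.linalg.norm(w),1))
E
python3 - <<'E'
from h import *
p=bot.get_image("top")
for n,h in [("reagent_bottle",.17),("amber_bottle",.13),("weigh_boat",.01),("beaker",.09),("freezer_box",.05)]:
    r=bot.regions_of(p,n)
    if r:
        m=r[0]["mask"];v,u=np.nonzero(m);c=onz(p,u.mean(),v.mean(),h/2);d=c[:2]-BIN[:2];a=BIN[2]
        print(n,np.round(c,3),"in bin frame",np.round([d@[np.cos(a),np.sin(a)],d@[-np.sin(a),np.cos(a)]],3))
t=np.radians(45);Rt=toolrot(BIN[2],t);zt=Rt.apply([0,0,1])
G=R.from_euler('z',BIN[2]).apply([.012,0,.042])+[BIN[0],BIN[1],0]
T=G+zt*.0187
print("grasp TCP",T); need(T,Rt); print("pre"); need(T-zt*.10,Rt); print(rot().as_matrix())
E
```

```text
reagent_bottle [ 0.418 -0.364  0.085] in bin frame [-0.12  -0.136]
amber_bottle [ 0.538 -0.336  0.065] in bin frame [-0.001 -0.166]
weigh_boat [0.425 0.001 0.005] in bin frame [0.052 0.184]
beaker [0.419 0.117 0.045] in bin frame [0.101 0.29 ]
freezer_box [ 0.705 -0.356  0.025] in bin frame [ 0.138 -0.261]
grasp TCP [ 0.4854135  -0.17573153  0.0287771 ]
shift mm [ 421.9 -277.5  202.5] turn [  4.72  44.83 -11.39] | 544.1 46.5
pre
shift mm [ 352.7 -262.8  131.8] turn [  4.72  44.83 -11.39] | 459.2 46.5
[[ 9.64614629e-01  2.63663834e-01 -5.13177728e-06]
 [ 2.63663834e-01 -9.64614629e-01 -1.82678229e-05]
 [-9.76675167e-06  1.62683452e-05 -1.00000000e+00]]
```

```bash
python3 -m creep '-1 29.4 -21.9 0 0 0 0;-1 29.4 -21.9 0 0 0 0;-1 29.4 -21.9 0 0 0 0;-1 29.4 -21.9 0 0 0 0;-1 29.4 -21.9 0 0 0 0;-1 29.4 -21.9 0 0 0 0;-1 29.4 -21.9 0 0 0 0;-1 29.4 -21.9 0 0 0 0;-1 29.4 -21.9 0 0 0 0;-1 29.4 -21.9 0 0 0 0;-1 29.4 -21.9 0 0 0 0;-1 29.4 -21.9 0 0 0 0'
python3 -m creep '-1 0 0 0 0 0 -6;-1 0 0 0 0 0 -6;-1 0 0 0 0 6.5 0;-1 0 0 0 0 6.5 0;-1 0 0 0 0 6.5 0;-1 0 0 0 0 6.5 0;-1 0 0 0 0 6.5 0;-1 0 0 0 0 6.5 0;-1 0 0 0 0 6 0'
cat > n.py <<'E'
from h import *
Rt=toolrot(BIN[2],np.radians(45));zt=Rt.apply([0,0,1])
T=R.from_euler('z',BIN[2]).apply([.012,0,.042])+[BIN[0],BIN[1],0]+zt*.0187
need(T,Rt);need(T-zt*.06,Rt); s=bot.sense(); print(s["time_s"],s["tool_pos"],s["joint_positions"].round(2),s["ft_force"].round(1))
E
python3 n.py
```

```text
time_s: 2.1
tool_pos: [0.4235, -0.2066, 0.2316]
ee_rot: [0.0, 0.991, 0.133, 0.0]
ft_force: [0.5, -0.2, -0.2]
opening: 0.0854
time_s: 2.85
tool_pos: [0.4227, -0.2091, 0.2324]
ee_rot: [-0.089, 0.897, 0.218, 0.375]
ft_force: [-0.5, -0.3, -0.1]
opening: 0.0853
shift mm [-94.7  -1.8 193.7] turn [ 0.24 -0.29  0.1 ] | 215.7 0.4
shift mm [-94.4  -1.6 133.7] turn [ 0.24 -0.29  0.1 ] | 163.7 0.4
2.85 [ 0.42266145 -0.20908069  0.23238483] [-1.27 -0.16  2.16  0.79  1.39 -0.42] [-0.5 -0.3 -0.1]
```

```bash
python3 -m creep '-1 -15.8 -.3 22.3 0 0 0;-1 -15.8 -.3 22.3 0 0 0;-1 -15.8 -.3 22.3 0 0 0;-1 -15.8 -.3 22.3 0 0 0;-1 -15.8 -.3 22.3 0 0 0;-1 -15.8 -.3 22.3 0 0 0;-1 0 0 0 0 0 0'
python3 n.py; python3 - <<'E'
from h import *
p=bot.get_image("wrist");
im=p["color"][:,:,::-1].copy()
B=lambda b:R.from_euler('z',BIN[2]).apply(np.array(b)/1000)+[BIN[0],BIN[1],0]
for b in [(60,22,76),(60,-22,76),(-50,25,35),(-50,-25,35),(-15,-25,60),(-15,25,60),(50,25,60),(50,-25,60)]:
    cv2.circle(im,tuple(int(round(c)) for c in proj(p,B(b))),3,(0,255,255),1)
cv2.imwrite('pics/w1.png',im)
E
```

```text
time_s: 3.43
tool_pos: [0.445, -0.1907, 0.0655]
ee_rot: [-0.094, 0.898, 0.217, 0.371]
ft_force: [-0.7, 1.5, 0.1]
opening: 0.0857
shift mm [ 4.4  5.6 56.2] turn [-0.37  0.03 -0.35] | 56.6 0.5
shift mm [ 4.3  5.2 -3.8] turn [-0.37  0.03 -0.35] | 7.8 0.5
3.4333 [ 0.44496613 -0.19067425  0.06549255] [-1.19  0.23  2.21  0.94  1.05 -0.73] [-0.7  1.5  0.1]
```

View pics/w1.png

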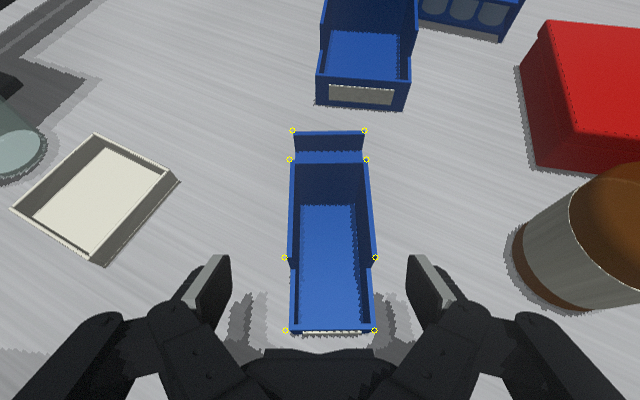

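Wrist view: the projected bin corners (yellow) land on the bin within about 2 px, and the fingers straddle it. I re-read the state before advancing.

```bash
python3 n.py; python3 -m creep '-1 2 2.5 8 -.3 0 -.3;-1 0 0 0 0 0 0'; python3 n.py
```

```text
shift mm [ 2.6  4.3 57.8] turn [-0.29 -0.03 -0.26] | 58.1 0.4
shift mm [ 2.6  4.  -2.2] turn [-0.29 -0.03 -0.26] | 5.3 0.4
3.4833 [ 0.445565   -0.19174941  0.06785102] [-1.19  0.23  2.21  0.94  1.06 -0.73] [ 0.2 -1.   0.1]
time_s: 3.65
tool_pos: [0.4549, -0.1939, 0.0667]
ee_rot: [-0.085, 0.897, 0.22, 0.373]
ft_force: [0.4, 1.4, 0.2]
opening: 0.0851
shift mm [-1.7 -2.6 51.9] turn [ 0.45 -0.02  0.42] | 52.0 0.6
shift mm [-1.7 -2.1 -8.1] turn [ 0.45 -0.02  0.42] | 8.6 0.6
3.65 [ 0.45485804 -0.19394986  0.06667466] [-1.17  0.24  2.2   0.96  1.04 -0.74] [0.4 1.4 0.2]
```

```bash
python3 -m creep '-1 -.2 -.3 10 0 0 0;-1 -.2 -.3 10 0 0 0;-1 -.2 -.2 10 0 0 0;-1 -.2 -.2 10 0 0 0;-1 -.2 -.2 8 0 0 0;-1 0 0 2 0 0 0;-1 0 0 0 0 0 0;-1 0 0 0 0 0 0;-1 0 0 0 0 0 0;-1 0 0 0 0 0 0'; python3 n.py
```

```text
time_s: 4.48
tool_pos: [0.4841, -0.1766, 0.0296]
ee_rot: [-0.087, 0.897, 0.219, 0.373]
ft_force: [0.3, 0.3, 0.7]
opening: 0.0855
shift mm [ 0.5 -0.2  1.6] turn [ 0.35 -0.    0.3 ] | 1.7 0.5
shift mm [  0.5   0.2 -58.4] turn [ 0.35 -0.    0.3 ] | 58.4 0.5
4.4833 [ 0.48413612 -0.17657964  0.02956879] [-1.08  0.35  2.17  1.06  0.94 -0.79] [0.3 0.3 0.7]
```

Very close. I correct the small offsets and close the gripper.

```bash
python3 -m creep '-1 .5 -.2 1.6 .3 0 .3;-1 0 0 0 0 0 0;-.4 0 0 0 0 0 0;.2 0 0 0 0 0 0;1 0 0 0 0 0 0;1 0 0 0 0 0 0;1 0 0 0 0 0 0;1 0 0 0 0 0 0;1 0 0 0 0 0 0;1 0 0 0 0 0 0;1 0 0 0 0 0 0'; python3 n.py;  python3 - <<'E'
from h import *
p=bot.get_image("wrist");save(p,'w2')
E
```

```text
time_s: 5.4
tool_pos: [0.4855, -0.1755, 0.0288]
ee_rot: [-0.09, 0.898, 0.218, 0.372]
ft_force: [-2.1, -0.5, 5.2]
opening: 0.0489
shift mm [-0.1  0.2 -0.1] turn [ 0.03 -0.02 -0.01] | 0.2 0.0
shift mm [ -0.1   0.2 -60.1] turn [ 0.03 -0.02 -0.01] | 60.1 0.0
5.4 [ 0.48549939 -0.17551112  0.02879263] [-1.07  0.36  2.17  1.06  0.95 -0.78] [-2.1 -0.5  5.2]
```

View pics/w2.png

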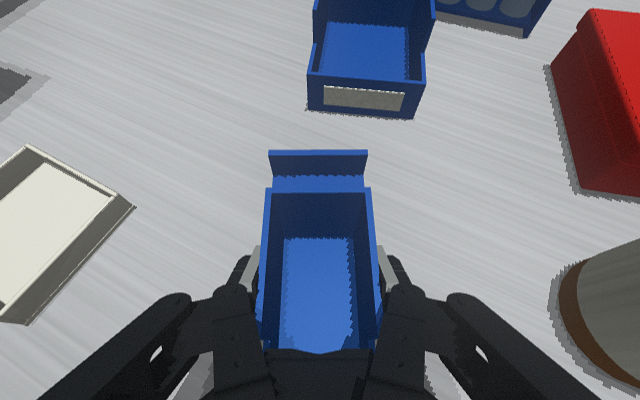

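```bash
cat >> h.py <<'E'
TB=np.array([25.2,0,28.8])/1000
def goal(a,b,th,y=0.):
    th=np.radians(th); az=RACK[2]; xr=np.array([np.cos(az),np.sin(az),0]);yr=np.array([-np.sin(az),np.cos(az),0])
    L=np.array([RACK[0],RACK[1],EDGE+b/1000])+xr*a/1000+yr*y/1000
    Rb=R.from_euler('z',az)*R.from_euler('y',th)   # front(-x) goes up for +th about y
    return L+Rb.apply(TB-np.array([.05,0,.057])),toolrot(az,np.radians(45)-th)
def where(pr=True):
    "lip point in rack coords (mm), nod deg, yaw err deg, roll"
    s=bot.sense();Rt=rot();Rb=Rt*R.from_matrix(toolrot(0,np.radians(45)).as_matrix()).inv()
    L=s["tool_pos"]+Rb.apply(np.array([.05,0,.057])-TB); az=RACK[2]
    d=R.from_euler('z',-az).apply(L-[RACK[0],RACK[1],EDGE])*1000
    e=(R.from_euler('z',-az)*Rb).as_euler('zyx',degrees=True)
    f=R.from_euler('z',-az).apply(s["ft_force"])
    if pr: print("t",round(s["time_s"],2),"L",d.round(1),"yaw/nod/roll",e.round(2),"F rack",f.round(1),"op",round(s["opening"],4),"q",s["joint_positions"].round(2))
    return d,e
E
python3 -m creep '1 14 0 -14 0 0 0;1 21 0 -21 0 0 0;1 21 0 -21 0 0 0;1 21 0 -21 0 0 0;1 21 0 -21 0 0 0;1 21 0 -21 0 0 0;1 21 0 -21 0 0 0;1 21 0 -21 0 0 0;1 14 0 -14 0 0 0;1 0 0 0 0 0 0;1 0 0 0 0 0 0'
python3 - <<'E'
from h import *
where()
need(*goal(-120,100,0)); print(goal(-120,100,0)[0], bot.sense()["tool_pos"])
E
```

```text
time_s: 6.37
tool_pos: [0.4853, -0.1755, 0.2762]
ee_rot: [-0.089, 0.898, 0.218, 0.372]
ft_force: [0.8, 0.6, -1.5]
opening: 0.0492
t 6.37 L [-382.   125.4  123.3] yaw/nod/roll [-68.06   0.13  -0.  ] F rack [ 0.5 -0.9 -1.5] op 0.0492 q [-1.07 -0.19  2.08  0.81  1.33 -0.22]
shift mm [ 146.4 -173.3  178.6] turn [ 48.18   0.11 -48.07] | 288.7 68.1
[0.61002624 0.08383315 0.2528    ] [ 0.48529608 -0.17549472  0.27615531]
```

```bash
python3 -m creep '1 0 0 0 4 0 -4;1 0 0 0 4 0 -4;1 0 0 0 4 0 -4;1 0 0 0 4 0 -4;1 0 0 0 4 0 -4;1 0 0 0 4 0 -4;1 0 0 0 4 0 -4;1 0 0 0 4 0 -4;1 0 0 0 4 0 -4;1 0 0 0 4 0 -4;1 0 0 0 4 0 -4;1 0 0 0 4 0 -4'
python3 - <<'E'
from h import *
where()
need(*goal(-120,100,0)); 
E
```

```text
time_s: 7.37
tool_pos: [0.4846, -0.175, 0.2732]
ee_rot: [-0.285, 0.622, 0.682, 0.258]
ft_force: [0.1, 0.4, -1.3]
opening: 0.0493
t 7.37 L [-366.1  149.   120.5] yaw/nod/roll [ 0.05 -0.23  0.16] F rack [ 0.4 -0.2 -1.3] op 0.0493 q [-0.85  0.38  1.47  0.46  1.94 -0.92]
shift mm [158.9 149.3 188.6] turn [-0.15 -0.23 -0.08] | 288.3 0.3
```

```bash
python3 -m creep '1 9 8.3 10.5 0 0 0;1 17.7 16.6 21 0 0 0;1 17.7 16.6 21 0 0 0;1 17.7 16.6 21 0 0 0;1 17.7 16.6 21 0 0 0;1 17.7 16.6 21 0 0 0;1 17.7 16.6 21 0 0 0;1 17.7 16.6 21 0 0 0;1 17.7 16.6 21 0 0 0;1 8 8 10 0 0 0;1 0 0 0 0 0 0;1 0 0 0 0 0 0'
python3 - <<'E'
from h import *
where()
need(*goal(-80,60,45));need(*goal(-80,60,0));p=bot.get_image("wrist");save(p,'w3')
E
```

```text
time_s: 8.37
tool_pos: [0.6107, 0.0837, 0.2534]
ee_rot: [-0.284, 0.623, 0.682, 0.257]
ft_force: [-0.1, -0.6, -1.2]
opening: 0.0498
t 8.37 L [-120.2   -0.8  100.6] yaw/nod/roll [-0.16 -0.06  0.16] F rack [-0.6  0.2 -1.2] op 0.0498 q [-0.4   0.4   1.48  0.68  1.68 -0.56]
shift mm [ 8.9 -0.7 29.9] turn [ -0.09 -45.06  -0.22] | 31.3 45.1
shift mm [-0.4 -0.7 57.1] turn [-0.   -0.06 -0.23] | 57.1 0.2
```

View pics/w3.png

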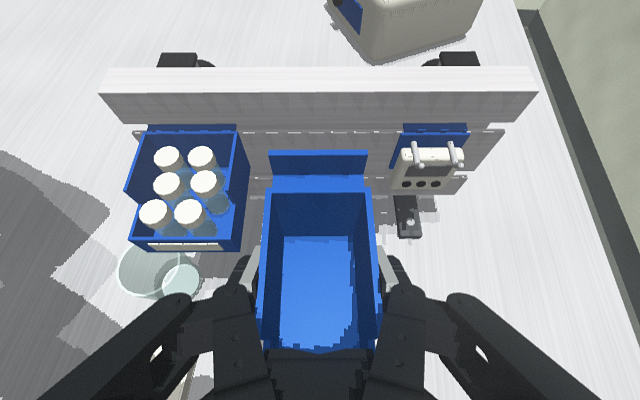

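Wrist view: the whole rail is in sight, wide bin left (col 125–245) and timer right (col 390–470). The free stretch is centred at about col 318. I overlay the rail model to refine its pose.

```bash
python3 - <<'E'
from h import *
p=bot.get_image("wrist");f=4
im=cv2.resize(p["color"][60:200,90:290,::-1],None,fx=f,fy=f,interpolation=cv2.INTER_CUBIC);im2=cv2.resize(p["color"][60:200,350:550,::-1],None,fx=f,fy=f,interpolation=cv2.INTER_CUBIC)
cv2.imwrite('pics/w4r.png',im);cv2.imwrite('pics/w4r2.png',im2)
az=RACK[2];xr=np.array([np.cos(az),np.sin(az),0]);yr=np.array([-np.sin(az),np.cos(az),0])
W=lambda x,y,z:np.array([RACK[0],RACK[1],EDGE])+xr*x/1000+yr*y/1000+np.array([0,0,z/1000])
for i,(I,c0) in enumerate([(im,90),(im2,350)]):
    for x,z in [(0,50),(30,50),(0,13),(0,0),(0,-68),(0,-82)]:
        pts=[(np.array(proj(p,W(x,y,z)))-[c0,60]+.5)*f-.5 for y in (-180,180)]
        cv2.line(I,tuple(int(v) for v in pts[0]),tuple(int(v) for v in pts[1]),(0,0,255),1)
    cv2.imwrite('pics/w4_%d.png'%i,I)
E
```

```text
(no output)
```

View pics/w4_0.png

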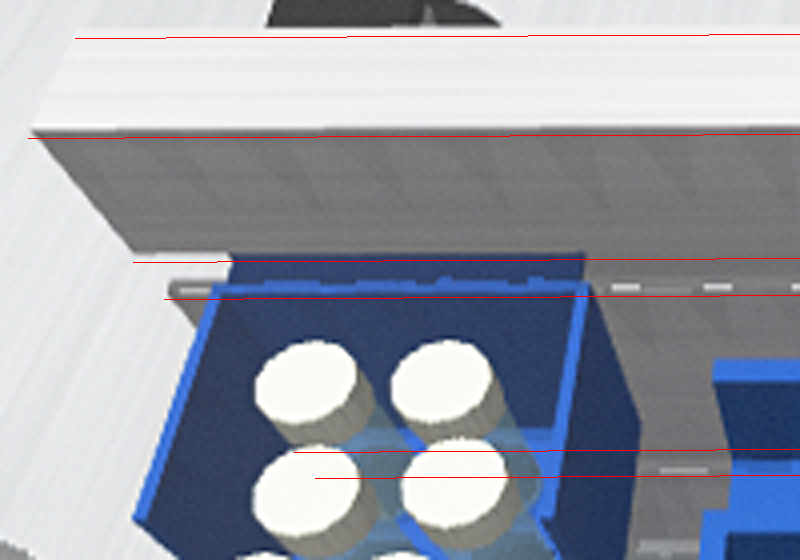

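View pics/w4_1.png

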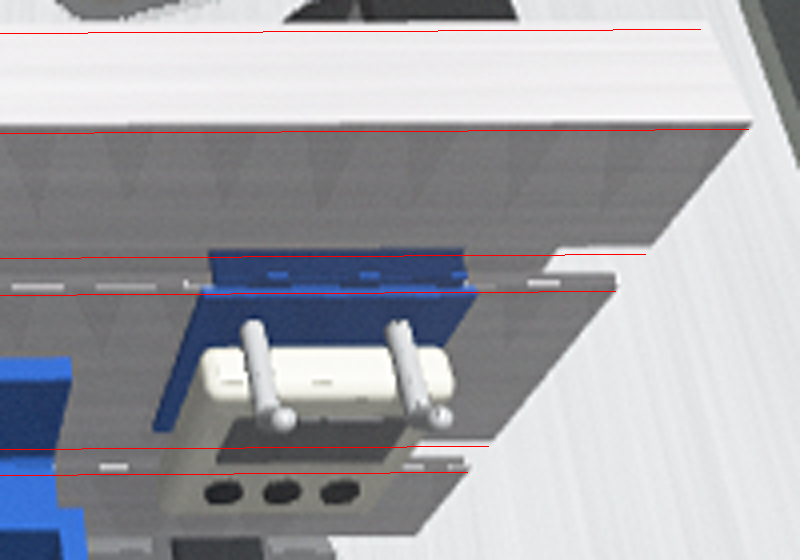

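View pics/w4r.png

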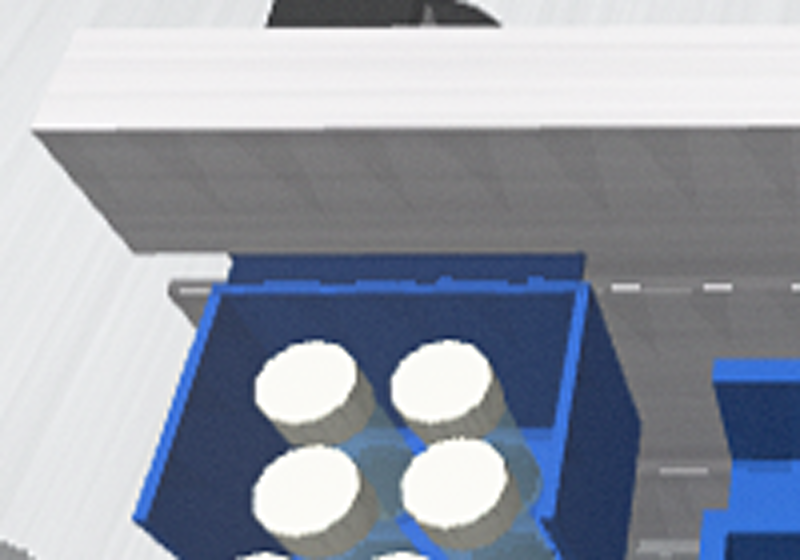

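View pics/w4r2.png

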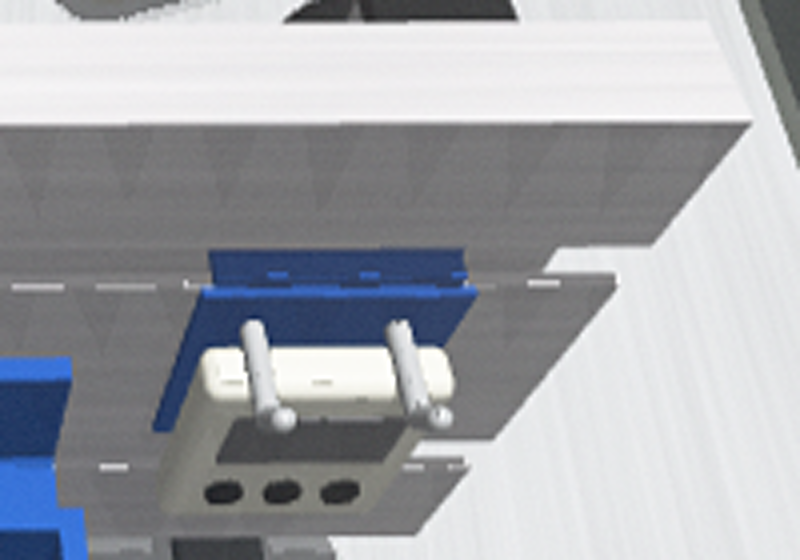

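```bash
python3 - <<'E'
from h import *
from scipy.optimize import least_squares
p=bot.get_image("top"); q=bot.get_image("side"); w=bot.get_image("wrist")
where()
a=lambda x,y:(90+(x+.5)/4-.5,60+(y+.5)/4-.5); b=lambda x,y:(350+(x+.5)/4-.5,60+(y+.5)/4-.5)
Wp=[(w,a(33,131),(0,180,50)),(w,b(751,123),(0,-180,50)),(w,a(135,253),(0,180,13)),(w,b(652,246),(0,-180,13)),(w,a(172,294),(0,180,0)),(w,b(617,289),(0,-180,0)),(w,b(495,440),(0,-180,-68)),(w,b(467,470),(0,-180,-82)),
 (w,a(77,30),(30,180,50)),(w,b(712,24),(30,-180,50))]
Z=lambda x,y:(140+x/3-.33,90+y/3-.33); S=lambda x,y:(150+x/3-.33,200+y/3-.33)
D=[(p,Z(131,59),(0,-180,50)),(q,S(85,122),(0,-180,50)),(p,Z(152,543),(0,180,50)),(q,S(523,283),(0,180,50)),(p,Z(90,60),(30,-180,50)),(q,S(58,152),(30,-180,50)),(p,Z(107,546),(30,180,50)),(q,S(506,318),(30,180,50))]
def fit(C,n):
    def g(x):
        return np.concatenate([proj(im,R.from_euler('z',x[2]).apply(np.array(k)/1000)+[x[0],x[1],x[3]])-uv for im,uv,k in C])
    o=least_squares(g,[.596,.228,1.66,.181],loss='soft_l1');az=o.x[2];xr=[np.cos(RACK[2]),np.sin(RACK[2])]
    d=(o.x[:2]-RACK[:2])*1000;print(n,o.x.round(4),"yaw",np.degrees(az).round(2),"face dx mm",round(d@xr,2),"dy",round(d@[-xr[1],xr[0]],2),"edge",round(o.x[3]*1000,1));print(np.round(g(o.x).reshape(-1,2),1).tolist())
fit(Wp,"wrist");fit(D,"topside");fit(Wp+D,"all")
E
```

```text
t 8.62 L [-122.7   -1.6  102. ] yaw/nod/roll [-0.32  0.    0.02] F rack [-0.4 -0.5 -1.3] op 0.0495 q [-0.41  0.4   1.47  0.68  1.68 -0.56]
wrist [0.5984 0.2279 1.6629 0.1826] yaw 95.28 face dx mm -0.31 dy -1.92 edge 182.6
[[-0.2, -0.2], [0.7, 0.0], [0.4, 0.6], [-0.4, 0.7], [-1.1, -0.4], [0.7, -0.6], [-0.8, 0.6], [1.0, -0.5], [0.5, 0.0], [-1.5, -0.1]]
topside [0.5965 0.228  1.6644 0.18  ] yaw 95.36 face dx mm 0.04 dy -0.0 edge 180.0
[[-0.1, -0.6], [-1.2, -0.3], [0.0, 0.3], [0.1, 0.2], [0.3, 0.3], [-0.4, -0.4], [1.0, 0.5], [0.1, 0.9]]
all [0.5981 0.228  1.6624 0.1824] yaw 95.25 face dx mm -0.16 dy -1.56 edge 182.4
[[-0.3, -0.2], [0.1, 0.2], [0.2, 0.5], [-0.9, 0.8], [-1.3, -0.4], [0.2, -0.6], [-1.2, 0.6], [0.6, -0.5], [0.3, 0.0], [-2.0, 0.1], [-0.3, -1.7], [-1.9, -1.4], [-0.5, -0.4], [-0.6, -0.6], [0.1, -0.8], [-1.2, -1.5], [0.4, -0.1], [-0.7, 0.1]]
```

```bash
sed -i 's/^BIN=.*/BIN=(.463,-.1873,np.radians(27.3)); RACK=(.598,.228,np.radians(95.28)); EDGE=.1826/' h.py
python3 -m creep '1 0 0 0 0 -6 0;1 0 0 0 0 -6.3 0;1 0 0 0 0 -6.3 0;1 0 0 0 0 -6.3 0;1 0 0 0 0 -6.3 0;1 0 0 0 0 -6.3 0;1 0 0 0 0 -6.3 0;1 0 0 0 0 -6.2 0;1 0 0 0 0 0 0;1 0 0 0 0 0 0'
python3 - <<'E'
from h import *
where();need(*goal(-45,0,50));need(*goal(-17,0,50))
E
```

```text
time_s: 9.45
tool_pos: [0.6113, 0.0836, 0.2549]
ee_rot: [0.031, 0.673, 0.738, -0.029]
ft_force: [0.7, -0.7, -1.6]
opening: 0.0494
t 9.45 L [-107.5    0.    71.5] yaw/nod/roll [-1.000e-02  4.987e+01  3.000e-02] F rack [-0.7 -0.6 -1.6] op 0.0494 q [-0.01  0.26  1.47 -0.09  1.41 -0.09]
shift mm [68.3  0.  65.8] turn [-0.03 -0.13 -0.  ] | 94.9 0.1
shift mm [96.2  0.  63.5] turn [-0.03 -0.13 -0.  ] | 115.2 0.1
```

```bash
python3 -m creep '1 8 0 8 0 0 0;1 13.7 0 13.2 0 0 0;1 13.7 0 13.2 0 0 0;1 13.7 0 13.2 0 0 0;1 13.7 0 13.2 0 0 0;1 5.5 0 5 0 0 0;1 0 0 0 0 0 0;1 0 0 0 0 0 0;1 0 0 0 0 0 0;1 0 0 0 0 0 0'
python3 - <<'E'
from h import *
where();need(*goal(-15,3,50))
p=bot.get_image("wrist");save(p,'w5'); p=bot.get_image("side")
cv2.imwrite('pics/s5.png',cv2.resize(p["color"][200:400,150:410,::-1],(780,600),interpolation=cv2.INTER_CUBIC));where()
E
```

```text
time_s: 10.28
tool_pos: [0.607, 0.1442, 0.1846]
ee_rot: [0.033, 0.674, 0.737, -0.029]
ft_force: [0.7, 0.7, -1.1]
opening: 0.049
t 10.28 L [-46.7  -1.3   1.1] yaw/nod/roll [-2.100e-01  5.001e+01  4.000e-02] F rack [ 0.7 -0.8 -1.1] op 0.049 q [ 0.09  0.34  1.51 -0.09  1.29  0.02]
shift mm [31.4 -1.3 -4.7] turn [ 0.1   0.01 -0.14] | 31.8 0.2
t 10.38 L [-46.8  -1.1   0.9] yaw/nod/roll [-0.23 50.01  0.08] F rack [ 0.1  0.4 -1.2] op 0.0496 q [ 0.09  0.34  1.51 -0.09  1.29  0.02]
```

View pics/w5.png

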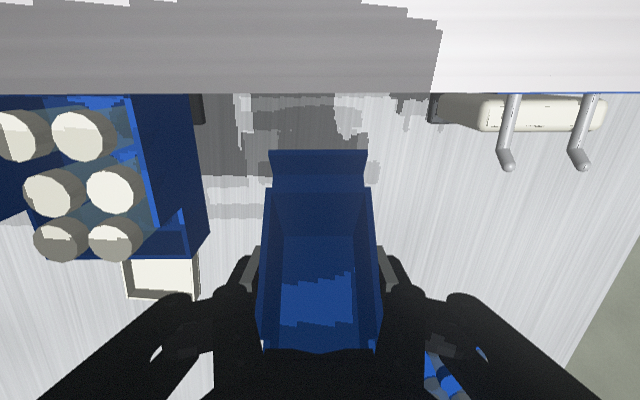

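View pics/s5.png

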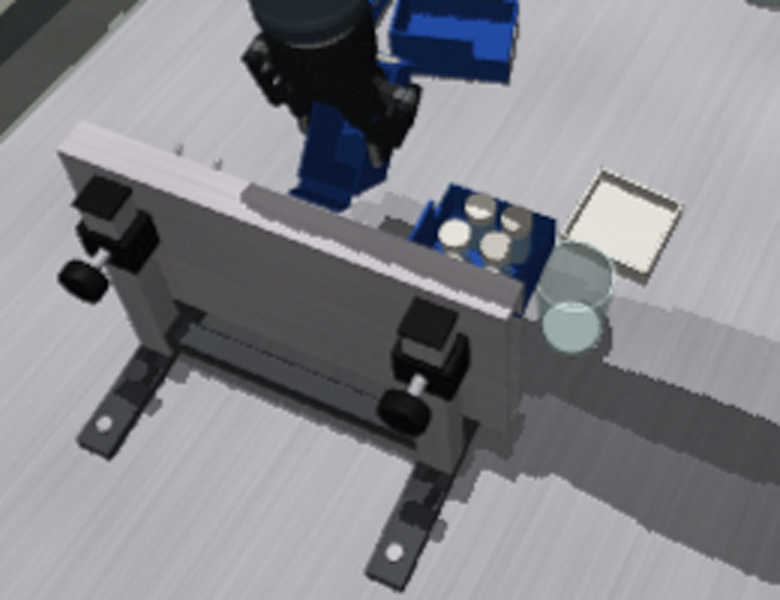

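```bash
python3 -m creep '1 5 -.3 .2 0 0 -.2;1 5 -.3 .2 0 0 0;1 5 -.3 .1 0 0 0;1 5 -.2 .1 0 0 0;1 3 0 .1 0 0 0;1 2 0 0 0 0 0;1 0 0 0 0 0 0;1 0 0 0 0 0 0;1 0 0 0 0 0 0'
python3 - <<'E'
from h import *
where();need(*goal(-19,0,50));need(*goal(-14,4.2,50));need(*goal(-8,9.2,50))
E
```

```text
time_s: 11.13
tool_pos: [0.6028, 0.1691, 0.1805]
ee_rot: [0.032, 0.673, 0.739, -0.03]
ft_force: [0.2, -0.7, -0.5]
opening: 0.0491
t 11.13 L [-21.5   0.7  -3. ] yaw/nod/roll [ 0.13 50.   -0.08] F rack [-0.7 -0.1 -0.5] op 0.0491 q [ 0.13  0.35  1.5  -0.09  1.29  0.06]
shift mm [ 2.2  0.7 -3.2] turn [-0.01  0.    0.09] | 3.9 0.1
shift mm [ 6.8  0.7 -7.8] turn [-0.01  0.    0.09] | 10.4 0.1
shift mm [ 12.4   0.7 -13.3] turn [-0.01  0.    0.09] | 18.2 0.1
```

```bash
python3 -m creep '1 1.1 0 -1.6 0 0 0;1 1.1 0 -1.6 0 0 0;1 1.5 0 -1.5 0 0 0;1 1.5 0 -1.5 0 0 0;1 1.6 0 -1.6 0 0 0;1 0 0 0 0 0 0;1 0 0 0 0 0 0;1 0 0 0 0 0 0'
python3 - <<'E'
from h import *
where();need(*goal(-8,9.2,50))
E
```

```text
time_s: 11.8
tool_pos: [0.602, 0.1767, 0.1876]
ee_rot: [0.032, 0.673, 0.739, -0.03]
ft_force: [0.2, 0.1, -1.2]
opening: 0.0494
t 11.8 L [-13.9   0.8   4.2] yaw/nod/roll [ 0.14 50.   -0.09] F rack [ 0.  -0.2 -1.2] op 0.0494 q [ 0.14  0.35  1.49 -0.09  1.31  0.07]
shift mm [ 5.5  0.8 -5.5] turn [-0.01  0.    0.09] | 7.8 0.1
```

```bash
cat > w.py <<'E'
from h import *
where()
E
python3 -m creep '1 0 0 1 0 0 0;1 0 0 1 0 0 0;1 0 0 0 0 0 0;1 0 0 0 0 0 0'; python3 w.py
python3 -m creep '1 0 0 1 0 0 0;1 0 0 0 0 0 0;1 0 0 0 0 0 0'; python3 w.py
python3 -m creep '1 0 0 1 0 0 0;1 0 0 0 0 0 0;1 0 0 0 0 0 0'; python3 w.py
```

```text
time_s: 12.13
tool_pos: [0.602, 0.1763, 0.1856]
ee_rot: [0.032, 0.673, 0.739, -0.03]
ft_force: [0.1, 0.1, -0.8]
opening: 0.0496
t 12.13 L [-14.3   0.8   2.2] yaw/nod/roll [ 0.13 50.01 -0.07] F rack [ 0.1 -0.1 -0.8] op 0.0496 q [ 0.14  0.35  1.5  -0.09  1.3   0.07]
time_s: 12.38
tool_pos: [0.6023, 0.1762, 0.1852]
ee_rot: [0.032, 0.673, 0.739, -0.029]
ft_force: [-1.1, -2.0, 2.3]
opening: 0.0493
t 12.38 L [-14.5   0.5   1.7] yaw/nod/roll [ 0.13 50.02 -0.11] F rack [-1.9  1.3  2.3] op 0.0493 q [ 0.14  0.35  1.5  -0.09  1.3   0.07]
time_s: 12.63
tool_pos: [0.6026, 0.176, 0.1848]
ee_rot: [0.033, 0.673, 0.739, -0.029]
ft_force: [-2.1, -2.9, 5.2]
opening: 0.0492
t 12.63 L [-14.7   0.3   1.3] yaw/nod/roll [ 0.13 50.03 -0.16] F rack [-2.7  2.3  5.2] op 0.0492 q [ 0.14  0.35  1.5  -0.09  1.3   0.07]
```

```bash
sed -i 's/EDGE=.1826/EDGE=.1834/' h.py
python3 -m creep '1 0 0 -2 0 0 0;1 0 0 -2 0 0 0;1 0 0 0 0 0 0;1 0 0 0 0 0 0'
python3 - <<'E'
from h import *
where();need(*goal(-14,4.2,50));need(*goal(-8,9.2,50))
E
```

```text
time_s: 12.97
tool_pos: [0.6018, 0.1769, 0.1874]
ee_rot: [0.032, 0.672, 0.739, -0.03]
ft_force: [0.3, 0.9, -1.5]
opening: 0.0493
t 12.97 L [-13.7   1.    3.1] yaw/nod/roll [ 0.16 49.99 -0.08] F rack [ 0.8 -0.4 -1.5] op 0.0493 q [ 0.14  0.35  1.49 -0.09  1.31  0.07]
shift mm [-0.4  0.9 -1.1] turn [-0.04 -0.01  0.11] | 1.5 0.1
shift mm [ 5.1  0.9 -6.6] turn [-0.04 -0.01  0.11] | 8.4 0.1
```

```bash

python3 -m creep '1 0 .3 -1.2 0 0 0;1 1 .3 -1.1 0 0 0;1 1 0 -1.1 0 0 .1;1 1 0 -1.1 0 0 0;1 1 0 -1.1 0 0 0;1 1.1 0 -1 0 0 0;1 0 0 0 0 0 0;1 0 0 0 0 0 0;1 0 0 0 0 0 0'
python3 - <<'E'
from h import *
where()
P=[(-7,9.2,45),(-6.4,8.5,40),(-5.8,8,35),(-5,7.5,30),(-4.4,6.8,25),(-3.7,6.2,20),(-3,5.5,15),(-2.3,5,10),(-1.8,4.5,5),(-1.3,4,0)]
from plan import clr
for a,b,t in P:print(a,b,t,round(clr(a,b,t),2),end=' ');need(*goal(a,b,t))
E
```

```text
time_s: 13.72
tool_pos: [0.6021, 0.1823, 0.1938]
ee_rot: [0.032, 0.673, 0.738, -0.029]
ft_force: [-0.2, -0.3, -2.2]
opening: 0.0495
t 13.72 L [-8.3  0.1  9.5] yaw/nod/roll [-2.e-02  5.e+01  2.e-02] F rack [-0.3  0.2 -2.2] op 0.0495 q [ 0.15  0.35  1.48 -0.09  1.32  0.08]
-7 9.2 45 1.91 shift mm [1.7 0.1 3.5] turn [-0.01  5.   -0.01] | 3.9 5.0
-6.4 8.5 40 1.93 shift mm [3.  0.1 7.3] turn [-0.01 10.   -0.01] | 7.9 10.0
-5.8 8 35 1.84 shift mm [ 4.5  0.1 10.9] turn [-1.0e-02  1.5e+01 -1.0e-02] | 11.8 15.0
-5 7.5 30 1.96 shift mm [ 6.6  0.1 14.4] turn [-1.e-02  2.e+01 -1.e-02] | 15.8 20.0
-4.4 6.8 25 2.01 shift mm [ 8.7  0.1 18. ] turn [-1.0e-02  2.5e+01 -1.0e-02] | 20.0 25.0
-3.7 6.2 20 2.09 shift mm [11.1  0.1 21.3] turn [-1.e-02  3.e+01 -1.e-02] | 24.1 30.0
-3 5.5 15 2.18 shift mm [13.8  0.1 24.6] turn [-1.0e-02  3.5e+01 -1.0e-02] | 28.2 35.0
-2.3 5 10 2.18 shift mm [16.7  0.1 27.5] turn [-1.e-02  4.e+01 -1.e-02] | 32.2 40.0
-1.8 4.5 5 1.96 shift mm [19.6  0.1 30.2] turn [-1.0e-02  4.5e+01 -2.0e-02] | 36.0 45.0
-1.3 4 0 1.3 shift mm [22.7  0.1 32.8] turn [-1.e-02  5.e+01 -2.e-02] | 39.8 50.0
```

```bash
cat > inc.py <<'E'
from h import *
P=[(-8.3,9.5,50),(-7,9.2,45),(-6.4,8.5,40),(-5.8,8,35),(-5,7.5,30),(-4.4,6.8,25),(-3.7,6.2,20),(-3,5.5,15),(-2.3,5,10),(-1.8,4.5,5),(-1.3,4,0),(-1,1,0)]
for i in range(len(P)-1):
    p0,R0=goal(*P[i]);p1,R1=goal(*P[i+1]);print(P[i+1],(R0.inv().apply(p1-p0)*1000).round(1))
E
python3 inc.py
```

```text
(-7, 9.2, 45) [1.7 0.  3.4]
(-6.4, 8.5, 40) [ 1. -0.  4.]
(-5.8, 8, 35) [ 0.9 -0.   3.8]
(-5, 7.5, 30) [1.1 0.  3.9]
(-4.4, 6.8, 25) [ 0.8 -0.   4.1]
(-3.7, 6.2, 20) [ 0.8 -0.   4.1]
(-3, 5.5, 15) [0.7 0.  4.2]
(-2.3, 5, 10) [0.7 0.  4. ]
(-1.8, 4.5, 5) [0.5 0.  4. ]
(-1.3, 4, 0) [ 0.4 -0.   4. ]
(-1, 1, 0) [-1.9  0.   2.3]
```

```bash

python3 -m creep '1 .9 0 1.7 0 2.5 0;1 .8 0 1.7 0 2.5 0;1 .5 0 2 0 2.5 0;1 .5 0 2 0 2.5 0;1 .5 0 1.9 0 2.5 0;1 .4 0 1.9 0 2.5 0;1 .6 0 1.9 0 2.5 0;1 .5 0 2 0 2.5 0;1 0 0 0 0 0 0;1 0 0 0 0 0 0'; python3 - <<'E'
from h import *
from plan import clr
d,e=where();print(clr(d[0],d[2],e[1]));need(*goal(-4.4,6.8,25));need(*goal(-5,7.5,30))
E
```

```text
time_s: 14.55
tool_pos: [0.6015, 0.1872, 0.1787]
ee_rot: [-0.096, 0.669, 0.732, 0.087]
ft_force: [-0.0, 0.2, -0.0]
opening: 0.0494
t 14.55 L [-5.3  0.2  7.3] yaw/nod/roll [-0.1  30.07  0.11] F rack [ 0.2  0.  -0. ] op 0.0494 q [-0.02  0.34  1.55  0.27  1.3  -0.19]
1.7954005120069425
shift mm [1.1 0.2 4. ] turn [-0.03  5.07 -0.1 ] | 4.2 5.1
shift mm [ 0.4  0.2 -0.1] turn [-0.03  0.07 -0.1 ] | 0.5 0.1
```

```bash

python3 -m creep '1 .7 .2 2 0 2.5 -.1;1 .5 0 2 0 2.5 0;1 .4 0 2 0 2.5 0;1 .4 0 2.1 0 2.5 0;1 .4 0 2.1 0 2.5 0;1 .3 0 2.1 0 2.5 0;1 0 0 0 0 0 0;1 0 0 0 0 0 0'; python3 - <<'E'
from h import *
from plan import clr
d,e=where();print(clr(d[0],d[2],e[1]));need(*goal(-2.3,5,10));need(*goal(-3,5.5,15))
E
```

```text
time_s: 15.22
tool_pos: [0.601, 0.1948, 0.1682]
ee_rot: [-0.191, 0.651, 0.714, 0.173]
ft_force: [-0.4, -0.1, -1.4]
opening: 0.0496
t 15.22 L [-2.   0.1  5.6] yaw/nod/roll [8.000e-02 1.511e+01 1.000e-02] F rack [-0.   0.4 -1.4] op 0.0496 q [-0.13  0.38  1.58  0.52  1.34 -0.39]
3.125256226227112
shift mm [-0.2  0.   3.7] turn [-0.07  5.11  0.05] | 3.7 5.1
shift mm [-0.9  0.  -0.3] turn [-0.06  0.11  0.05] | 1.0 0.1
```

```bash

python3 -m creep '1 -.2 0 1.8 0 2.5 0;1 0 0 1.9 0 2.5 0;1 .2 0 2 0 2.5 0;1 .2 0 2 0 2.5 0;1 .1 0 1.5 0 2 0;1 0 0 0 0 0 0;1 0 0 0 0 0 0'; python3 - <<'E'
from h import *
from plan import clr
d,e=where();print(clr(d[0],d[2],e[1]));need(*goal(-1.3,4,0));need(*goal(-1.,1,0))
p=bot.get_image("wrist");save(p,'w6')
E
```

```text
time_s: 15.8
tool_pos: [0.6006, 0.2006, 0.1612]
ee_rot: [-0.264, 0.629, 0.691, 0.241]
ft_force: [0.5, 0.2, -0.4]
opening: 0.0496
t 15.8 L [-1.3 -0.1  4.6] yaw/nod/roll [ 0.11  3.13 -0.01] F rack [ 0.1 -0.5 -0.4] op 0.0496 q [-0.21  0.45  1.59  0.7   1.41 -0.53]
1.5011598853902635
shift mm [-0.3 -0.1  2.5] turn [-0.08  3.13  0.08] | 2.5 3.1
shift mm [-2.  -0.1  4.9] turn [-0.08  3.13  0.08] | 5.3 3.1
```

View pics/w6.png

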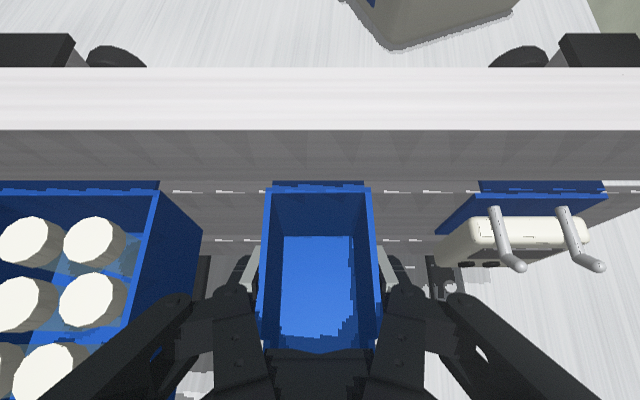

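Wrist view: the bin's blade has vanished behind the upper slat (cols 272–365, row 181), as with the neighbours. I level it and lower it, feeling for the edge.

```bash

python3 -m creep '1 -.1 0 1.2 0 1.5 0;1 -.2 0 1.3 0 1.6 0;1 0 0 0 0 0 0;1 -.9 0 1.2 0 0 .1;1 -.7 0 .9 0 0 0;1 0 0 0 0 0 0;1 0 0 0 0 0 0'; python3 w.py
python3 -m creep '1 -.7 0 .7 0 0 0;1 0 0 0 0 0 0;1 0 0 0 0 0 0'; python3 w.py
```

```text
time_s: 16.43
tool_pos: [0.6004, 0.2024, 0.1566]
ee_rot: [-0.284, 0.622, 0.682, 0.258]
ft_force: [-0.1, -0.9, -1.3]
opening: 0.0494
t 16.43 L [-1.  -0.1  1.4] yaw/nod/roll [ 0.02 -0.09  0.05] F rack [-0.9  0.2 -1.3] op 0.0494 q [-0.23  0.47  1.6   0.75  1.43 -0.57]
time_s: 16.68
tool_pos: [0.6004, 0.2023, 0.1556]
ee_rot: [-0.284, 0.622, 0.682, 0.258]
ft_force: [-0.9, 0.2, -1.8]
opening: 0.0494
t 16.68 L [-1.  -0.1  0.5] yaw/nod/roll [ 0.02 -0.1   0.05] F rack [ 0.3  0.9 -1.8] op 0.0494 q [-0.23  0.48  1.6   0.75  1.43 -0.57]
```

```bash

python3 -m creep '1 -.5 0 .5 0 0 0;1 0 0 0 0 0 0;1 0 0 0 0 0 0'; python3 w.py
python3 -m creep '1 -.5 0 .5 0 0 0;1 0 0 0 0 0 0;1 0 0 0 0 0 0'; python3 w.py
```

```text
time_s: 16.93
tool_pos: [0.6005, 0.2023, 0.1549]
ee_rot: [-0.284, 0.622, 0.682, 0.258]
ft_force: [-0.7, 0.5, -0.6]
opening: 0.0495
t 16.93 L [-1.1 -0.1 -0.2] yaw/nod/roll [ 0.01 -0.1   0.05] F rack [ 0.6  0.6 -0.6] op 0.0495 q [-0.23  0.48  1.6   0.75  1.43 -0.57]
time_s: 17.18
tool_pos: [0.6006, 0.2024, 0.1548]
ee_rot: [-0.284, 0.622, 0.682, 0.258]
ft_force: [-1.8, -1.1, 3.7]
opening: 0.0493
t 17.18 L [-1.  -0.2 -0.3] yaw/nod/roll [ 0.03 -0.14  0.02] F rack [-0.9  1.9  3.7] op 0.0493 q [-0.23  0.48  1.6   0.75  1.43 -0.57]
```

Tongue on the edge (Fz rises). Now inward until the back touches.

```bash

python3 -m creep '1 .4 0 .4 0 0 0;1 0 0 0 0 0 0;1 0 0 0 0 0 0'; python3 w.py
python3 -m creep '1 .4 0 .4 0 0 0;1 0 0 0 0 0 0;1 0 0 0 0 0 0'; python3 w.py
python3 -m creep '1 .4 0 .4 0 0 0;1 0 0 0 0 0 0;1 0 0 0 0 0 0'; python3 w.py
```

```text
time_s: 17.43
tool_pos: [0.6008, 0.2028, 0.1548]
ee_rot: [-0.283, 0.622, 0.682, 0.258]
ft_force: [-0.6, -2.3, 5.9]
opening: 0.0493
t 17.43 L [-0.6 -0.4 -0.4] yaw/nod/roll [ 0.   -0.11 -0.  ] F rack [-2.2  0.9  5.9] op 0.0493 q [-0.23  0.48  1.6   0.75  1.42 -0.57]
time_s: 17.68
tool_pos: [0.6008, 0.2029, 0.1548]
ee_rot: [-0.283, 0.622, 0.682, 0.258]
ft_force: [-1.8, -4.4, 5.5]
opening: 0.0496
t 17.68 L [-0.4 -0.5 -0.4] yaw/nod/roll [-0.01 -0.08 -0.  ] F rack [-4.2  2.2  5.5] op 0.0496 q [-0.23  0.48  1.6   0.75  1.42 -0.57]
time_s: 17.93
tool_pos: [0.6008, 0.203, 0.1548]
ee_rot: [-0.283, 0.622, 0.682, 0.258]
ft_force: [-2.0, -6.9, 6.7]
opening: 0.0494
t 17.93 L [-0.4 -0.5 -0.4] yaw/nod/roll [-0.02 -0.04 -0.01] F rack [-6.7  2.6  6.7] op 0.0494 q [-0.23  0.48  1.6   0.75  1.42 -0.57]
```

Seated on both faces, nod about 0°. I ease the load and release.

```bash

python3 -m creep '1 0 0 -.6 0 0 0;1 0 0 0 0 0 0;1 0 0 0 0 0 0'; python3 w.py
python3 -m creep '0 0 0 0 0 0 0;-.3 0 0 0 0 0 0;-.5 0 0 0 0 0 0;-.7 0 0 0 0 0 0;-.7 0 0 0 0 0 0;-.7 0 0 0 0 0 0;-.7 0 0 0 0 0 0;-.7 0 0 0 0 0 0'; python3 w.py;python3 - <<'E'
from h import *
p=bot.get_image("wrist");save(p,'w7')
E
```

```text
time_s: 18.18
tool_pos: [0.6008, 0.203, 0.1549]
ee_rot: [-0.283, 0.622, 0.682, 0.258]
ft_force: [-0.9, -5.2, 5.7]
opening: 0.0496
t 18.18 L [-0.4 -0.5 -0.3] yaw/nod/roll [-0.02 -0.06  0.  ] F rack [-5.1  1.4  5.7] op 0.0496 q [-0.23  0.48  1.6   0.75  1.42 -0.57]
time_s: 18.85
tool_pos: [0.6003, 0.2037, 0.1545]
ee_rot: [-0.284, 0.622, 0.682, 0.258]
ft_force: [0.1, -0.0, -0.2]
opening: 0.0724
t 18.85 L [ 0.3 -0.  -0.7] yaw/nod/roll [ 0.02 -0.1   0.06] F rack [-0.  -0.1 -0.2] op 0.0724 q [-0.22  0.48  1.6   0.75  1.42 -0.57]
```

View pics/w7.png

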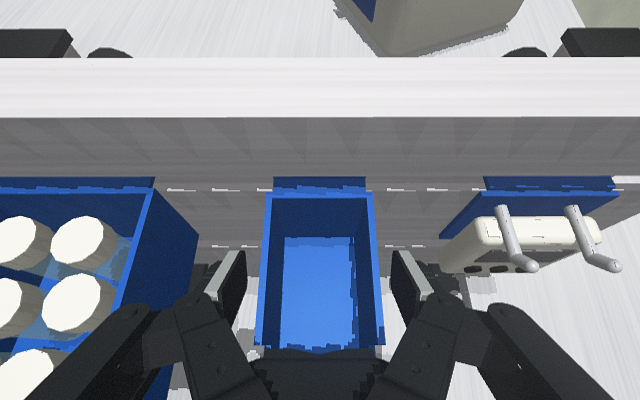

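The fingers are clear and the bin hangs alone at cols 258–384. I retreat straight back.

```bash

python3 -m creep '-.7 0 0 -4 0 0 0;-.7 0 0 -10 0 0 0;-.7 0 0 -15 0 0 0;-.7 0 0 -20 0 0 0;-.7 0 0 -20 0 0 0;-.7 0 0 -20 0 0 0;-.7 0 0 -20 0 0 0;-.7 0 0 -20 0 0 0;-.7 0 0 -10 0 0 0;-.7 0 0 0 0 0 0;-.7 0 0 0 0 0 0;-.7 0 0 0 0 0 0'; python3 - <<'E'
from h import *
p=bot.get_image("wrist")
im=p["color"][:,:,::-1].copy()
az=R.from_euler('z',RACK[2]);o=np.array([RACK[0],RACK[1],.1832])
for b in [(-50,25,35),(-50,-25,35),(-15,-25,60),(-15,25,60),(50,25,60),(50,-25,60),(-50,25,0),(-50,-25,0)]:
    X=az.apply((np.array(b)-[50,0,57])/1000)+o
    cv2.circle(im,tuple(int(round(c)) for c in proj(p,X)),3,(0,255,255),1)
cv2.imwrite('pics/w8.png',im)
q=bot.get_image("side");cv2.imwrite('pics/s8.png',cv2.resize(q["color"][130:400,150:450,::-1],None,fx=2.2,fy=2.2,interpolation=cv2.INTER_CUBIC))
save(bot.get_image("top"),'t8');where()
E
```

```text
time_s: 19.9
tool_pos: [0.609, 0.1059, 0.2521]
ee_rot: [-0.284, 0.622, 0.682, 0.258]
ft_force: [0.1, 0.1, -0.0]
opening: 0.0726
t 20.05 L [-97.4   0.3  96.7] yaw/nod/roll [ 0.07 -0.15  0.15] F rack [ 0.5  0.3 -0.4] op 0.0726 q [-0.37  0.39  1.49  0.69  1.65 -0.55]
```

View pics/w8.png

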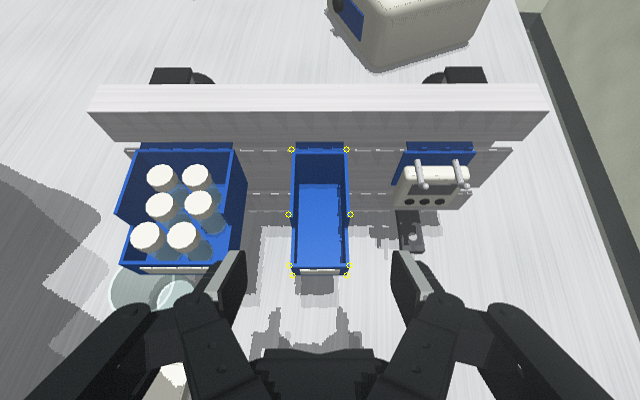

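View pics/s8.png

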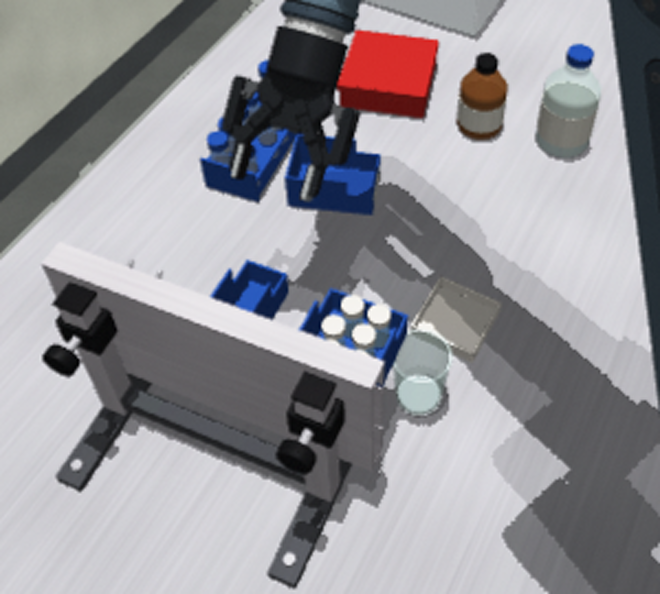

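View pics/t8.png

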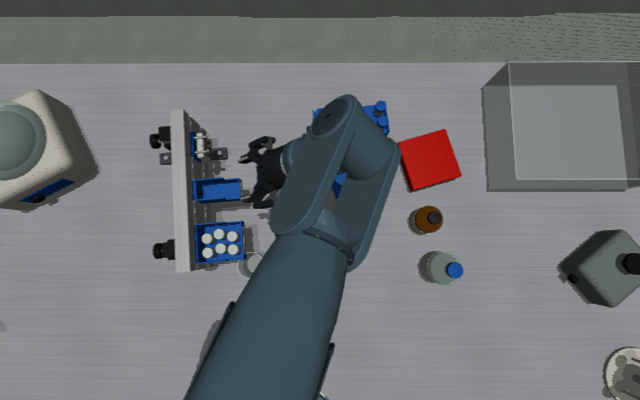

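Wrist view: the bin is level between its neighbours. The seated-pose corners (yellow) sit on its actual corners within about 2 px, and nothing else has moved. I hand in.

```bash
python3 - <<'E'
from h import *
print(bot.finish_job()); where()
E
```

```text
the job is handed in; nothing more can be done
None
the job is handed in; nothing more can be done
```

The narrow bin is hanging on the rail in the upper groove, between the wide bin and the timer, and the job is handed in at about 20 s. No verdict came back.

- **What I did:** I gripped the bin across its high sides with the tool tilted 45° and tipped its front up 50°. I slid the blade into the mouth and felt the edge, with about 5 N rise in the wrist reading. Then I moved in and up, swung it down level, and lowered it until the tongue touched the edge. I pressed in until the back met the slat; readings taken between moves stayed below about 10 N. I eased off, opened the fingers and backed straight away.
- **Last checks:** Just before release the lip was within 0.5 mm of the seat and the nod was about 0.1°. After the retreat, the expected seated corners sat on the bin's actual corners in the wrist picture within about 2 px. The wrist reading was about zero, with the fingers well clear.
- **Other things on the bench:** What shows in the pictures looks where it was, though in the last top view the arm hid part of the bench. I checked this only by eye.
- **Disagreement:** The cameras put the edge at 180.0 mm (top and side) and 182.6 mm (wrist). Touch gave about 183 mm, and I used touch.

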